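# Shut the scoring-blade case

## Task

Shut the small grey blade case: push its standing metal cover over with your fingertips until it lies flat, keep it pressed down, and push it along by its rib so that its free edge goes fully home beneath the lip at the other end, where it must stay when you let go. Only push on the outer face and the rib with moderate force; do not grip the cover or touch its inside, and leave the things lying around where they are.

Things in the scene. Friction and masses are not known exactly. Their poses are not given: they have to be found in the camera images.
- case: fixed grey sheet-metal case for a scoring saw blade, 130 mm (x) by 200 mm (y), open top 45 mm above the table. Origin: middle of the underside. Its y axis points from the lip end (-y) to the hinge end (+y); the cover folds over towards -y. z is up.
- cover (a joint): angle of the hinged cover, rad: 0 = lying flat over the opening, about 1.57 = standing upright on the hinge end, 2.0 = leaning back, its stop. A spring drives it open (0.29 N m at the flat position, less as it opens); let go before it is tucked, it swings back up. Pressing it flat 100 mm from the hinge takes about 3 N.
- runner (a joint): how far the cover's hinge has slid towards the lip, m: 0 (back) to 0.022 (stop, fully tucked). Friction holds it where it is left; moving it takes about 6 to 9 N.
- hinge (a point): middle of the cover's hinge line, 45 mm above the table; slides with the runner. Axes as the case's: the cover lies along -y from here when flat, and the runner slides to -y.
- rib (a point): middle of the top of the rib, a straight ridge 80 mm long, 6 mm thick, 8 mm high across the outer face of the cover; its middle is 118 mm from the hinge line, its top 13 mm out from the hinge plane. A fingertip pressed on the cover on the hinge side of the rib can push the rib towards the lip. The axes turn with the cover: y towards the hinge, z out of the outer face (up when flat).
- edge (a point): middle of the cover's free edge, on the outer face, 140 mm from the hinge line. The cover is a bare metal plate 110 mm wide and 5 mm thick, its outer face 5 mm from the hinge plane (50 mm above the table when flat).
- lip_edge (a point): middle of the entry under the fixed retaining lip: underside of the lip, 53.5 mm above the table (3.5 mm over the flat cover). From here the lip runs 22 mm towards the case's -y, and a lead-in 9 mm long flares 7 mm upward towards +y. It spans the case's width; its highest point is 64 mm above the table. With the runner at 0 the flat cover's edge is 4 mm short of the flare; at the stop it is 8.5 mm past this point.
- cover_inside: the inner face of the cover (the side that looks down into the case when shut), grey lining 110 x 136 mm; not to be touched. Origin on the hinge line.
- tape: bystander: tape measure, black block 65 x 38 x 65 mm; origin at the middle of its underside; leave alone
- wrench: bystander: steel wrench 160 mm long, lying; origin on the table under it, near its middle; leave alone
- spray: bystander: white can, 60 mm across, 170 mm tall; origin at the middle of its underside; leave alone
- pushblock: bystander: wooden push block 60 x 150 mm, 52 mm tall, with a grip ridge; origin at the middle of its underside; leave alone
- offcut: bystander: plywood offcut 110 x 50 x 18 mm lying beyond the lip end of the case; origin at the middle of its underside; leave alone
- glue: bystander: white bottle, 60 mm across, 140 mm tall; origin at the middle of its underside; leave alone
- mug: bystander: white mug, 80 mm across, 90 mm tall; origin at the middle of its underside; leave alone
Mind the look-alikes: they are no part of the job. What is meant by the case is not blue or yellow, and is the smaller of those in its own colour.

How it is judged:
By the outcome, as a careful person would: the job done as asked, in the order asked, and still so for the second after the job is handed in, with the robot touching nothing.
It also fails if it takes over 42 s, if anything falls off the work surface, if the arm or the gripper's body presses on something with over 40 N, if the wrist force passes 120 N, or if a joint passes its speed limit or range.

## Robot

A 6-joint arm with a two-finger parallel gripper is mounted at the origin on the work surface. World frame = base frame: x ahead of the robot, y to its left, z up, the work surface at z = 0. Lengths are in m, angles in rad, forces in N, time in s.
With the tool pointing down it reaches from about 0.425 to 0.95 m from the base axis. Payload 3.5 kg.
Tool frame: the origin (TCP) lies midway between the tips of the shut fingers; the grasp point (between the pads) lies ctrl.grasp_offset behind it (ctrl.grasp_offset is the distance from the TCP to the grasp point, in m); x points along the fingers, y is the direction in which the jaws open and shut, and the axes are right-handed (so a half turn about x gives the same grasp; the last joint's range is limited). The gripper opens to 85 mm and grips with 20 to 120 N. Pads are 22 mm wide; open, the fingers measure 114 mm over their backs; the gripper's body (76 mm by 85 mm) begins 54 mm behind the grasp point. The pads swing forward as they close: fully open they stand 13 mm farther back than shut.
Start: joints at [1.192, 0.286, 1.577, -0, 1.279, -0.15], TCP at [0.153, 0.657, 0.231] pointing down, gripper open.
Joint ranges: [-2.77, 2.77], [-0.9, 2.22], [0.21, 2.48], [-1.53, 4.67], [0.24, 2.81], [-2.84, 2.84]. Speed limits (rad/s): [2.79, 2.79, 3.14, 3.14, 3.14, 3.14].

## Interface

Orientations are given as a unit quaternion [x, y, z, w].
In Python, from plant import readout, read_camera, sign_off, ctrl gives the robot as it stands.
- The arm moves only by the tool drive_tool, never from a script. Its argument "steps" is a list of rows, each a list of 5 numbers: the shift along the tool's x, y, z in cm, then the turn about the tool's x in degrees, then the opening, from 0 (shut) to 1 (fully open). A call has 1 to 10 rows; each row shifts and turns the commanded pose from where the row before left it, along the tool's axes as they then stand; what a row does not reach is not made up. A row lasts 1/10 s, in which the tool goes at most 50 mm and 8.59 degrees, less where a joint would pass 70% of its speed; a pose out of reach is approached as far as the arm can. A call is refused whole if a number of a shift passes 5 or a number of a turn 8.59, either way. A call with a gripper value outside its range is refused whole. The fingers move at their own pace and stop on an object; "force" is the grip in N (left out, the last holds). Time passes only in rows, so rows that do not move let the fingers close. It gives the time, the measured TCP pose, the force and the opening at its end, in the units of the state.
- readout.get_state(): the state, without advancing time (a new reading comes with each control period).
- read_camera(name): name is "side" or "top"; returns a dict with "frame" (400x640x3 uint8, red, green, blue), "vertical_fov" (degrees; the focal length in pixels is half the picture's height over the tangent of half this angle, whatever the lens; pixels are square), "cx", "cy" (the principal point, pixels), "k1" (the pictures are not rectified: a ray, as slopes to the right and down, at radius r is drawn at 1 + k1 r^2 times it, then the intrinsics apply), "eye" and "orientation" of the camera in the world. Camera axes: x right, y up, looking along -z (the intrinsics and any distortion apply to the point x, -y, -z); pixel columns grow to the right and rows downward; lengths in m; the calibration is good to about 2 mm. A picture is of the moment at which its call begins. There is no depth.
- sign_off(): hands the job in, once; it reports no verdict.
The state is a dict: "time": time; "qpos": joint angles; "dq": joint speeds; "joint_efforts": joint torques, N m; "eef_pos": TCP position; "tcp_rot": TCP orientation; "contact_force": force on the tool from outside, world axes, zero at the start; "wrist_torque": the same for the moment, N m; "opening": opening from 0.0 (shut) to 1.0 (fully open).
Only numpy, scipy, OpenCV 4.12 (cv2) and the standard library are available. Lean on these libraries where they do the work, as an engineer would, in place of code of your own. Each camera call takes 0.05 s, during which the arm holds its last target. There are 200 camera calls.

## Working session

There is one attempt and no reset: what is moved stays moved. The work goes in short steps, Python scripts to look and compute and a tool call to move; the robot and the scene stay as the last step left them, time stands still between calls to the robot, and variables do not carry over. Pictures are saved under pics/ and viewed, about 8 in all and at most 12, crops included, and the job is handed in when it is done.

Besides the shell and the picture viewer there is one more tool, called after ">>>" as name(argument=value, ...), one argument or row to a line, values as JSON. drive_tool: Moves the arm, as the interface text tells. Its arguments: {"type":"object","properties":{"steps":{"type":"array","items":{"type":"array","items":{"type":"number"}}},"force":{"type":"number"}},"required":["steps"]}

```bash
mkdir -p pics; cat > h.py <<'E'
import numpy as np, cv2
from scipy.spatial.transform import Rotation as R
from plant import readout, read_camera, sign_off, ctrl
def shot(n,f):
    c=read_camera(n); cv2.imwrite(f,c["frame"][:,:,::-1]); return c
def K(c):
    f=c["frame"].shape[0]/2/np.tan(np.radians(c["vertical_fov"])/2)
    return np.array([[f,0,c["cx"]],[0,f,c["cy"]],[0,0,1.]]),np.array([c["k1"],0,0,0.])
def rot(c):
    return R.from_quat(c["orientation"]).as_matrix()@np.diag([1,-1,-1.])
def ray(c,p):
    k,d=K(c); u=cv2.undistortPoints(np.array(p,float).reshape(-1,1,2),k,d).reshape(-1,2)
    return np.c_[u,np.ones(len(u))]@rot(c).T
def onz(c,p,z):
    r=ray(c,p); e=np.array(c["eye"]); return e+r*((z-e[2])/r[:,2:])
def proj(c,P):
    k,d=K(c); M=rot(c).T; P=np.array(P,float).reshape(-1,1,3)
    return cv2.projectPoints(P,cv2.Rodrigues(M)[0],-M@np.array(c["eye"]),k,d)[0].reshape(-1,2)
E
python3 - <<'E'
from h import *
import pickle
for n in("side","top"):
    c=shot(n,f"pics/{n}0.png"); pickle.dump(c,open(n+"0.pkl","wb"))
    print(n,{k:v for k,v in c.items() if k!="frame"})
print(readout.get_state(),ctrl.grasp_offset)
E
```

```text
side {'vertical_fov': 42.54643011009545, 'cx': 317.53708747549257, 'cy': 190.7502626086298, 'k1': -0.10404492925215492, 'eye': array([0.42664456, 1.20004268, 1.28279775]), 'orientation': array([-0.00720901,  0.37963229,  0.92415058, -0.04210765])}
top {'vertical_fov': 43.26332220618232, 'cx': 320.4698580042264, 'cy': 200.4473241579013, 'k1': 0.03354336602735218, 'eye': array([0.41277057, 0.03199537, 1.75023302]), 'orientation': array([ 0.01847236, -0.02574574, -0.70029783,  0.71314716])}
{'time': 0.1, 'qpos': array([ 1.19201291e+00,  2.87157271e-01,  1.57807919e+00,  3.41606072e-05,
        1.27858787e+00, -1.49995213e-01]), 'dq': array([-0.00013653, -0.00184059, -0.00306974,  0.00025527, -0.00270246,
        0.00049918]), 'joint_efforts': array([ 9.58182827e-04, -4.07294047e+01, -2.93700027e+01, -1.26503519e-04,
        3.38060578e-03,  2.08331682e-05]), 'eef_pos': array([0.15281995, 0.65684642, 0.23000571]), 'tcp_rot': array([ 0.07995738,  0.70270173, -0.08147454,  0.70226704]), 'contact_force': array([-0.64644251, -1.43708653, -0.47628629]), 'wrist_torque': array([-0.00572218,  0.00120973,  0.01895833]), 'opening': 0.9972526825217438} 0.0187
```

View pics/top0.png

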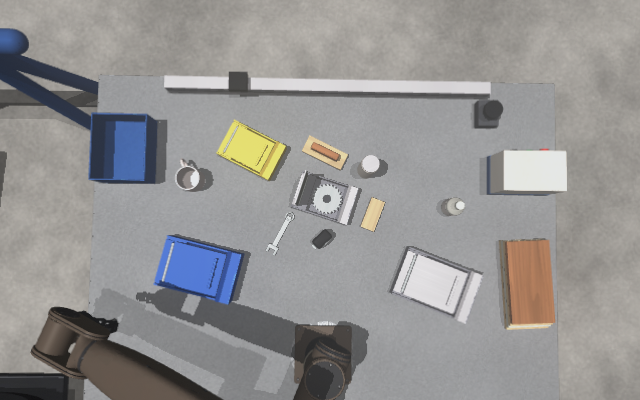

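View pics/side0.png

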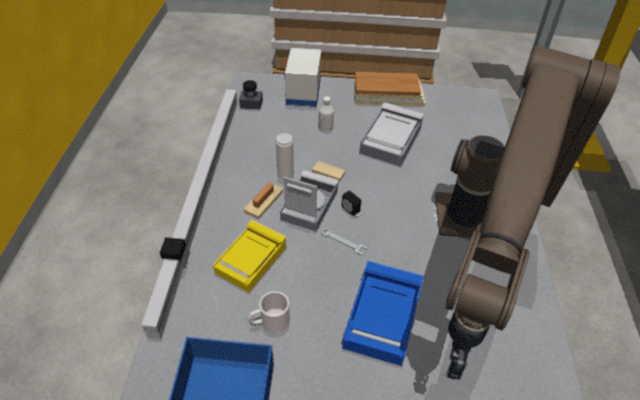

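Candidates, in top-view pixels: the yellow case (252,150), the blue case (200,268), the large grey case that is already shut (436,283), and the small grey case with its cover standing (327,197). The last one fits, as it is grey and the smaller of the two greys. I'll confirm that in a crop.

```bash
python3 - <<'E'
from h import *
a=cv2.imread("pics/top0.png")[155:255,270:400]; b=cv2.imread("pics/side0.png")[150:250,250:380]
cv2.imwrite("pics/crop0.png",np.vstack([cv2.resize(i,None,fx=3,fy=3,interpolation=2) if 0 else cv2.resize(i,(390*2,300),interpolation=2)  if 0 else cv2.resize(i,(390,300),interpolation=2) for i in (a,b)]) if 0 else np.hstack([cv2.resize(i,(395,304),interpolation=2) for i in (a,b)]))
E
```

```text
(no output)
```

View pics/crop0.png

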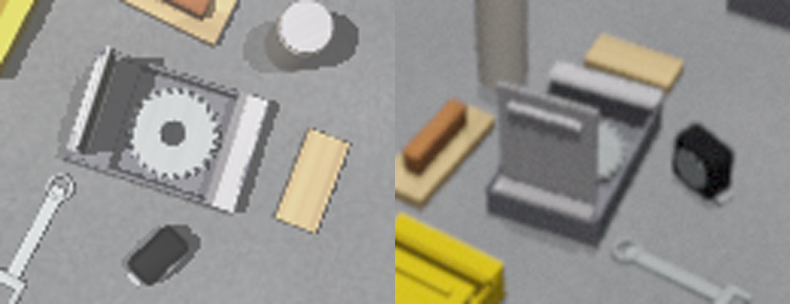

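```bash
python3 - <<'E'
from h import *
import pickle
t=pickle.load(open("top0.pkl","rb")); s=pickle.load(open("side0.pkl","rb"))
T=lambda p:np.array(p)/3.039+[270,155]
S=lambda p:np.array(p)/3.039+[250,150]
f=lambda a:np.round(a*1000,1).tolist()
fl=onz(t,T([[250,93],[210,205]]),.064); lo=onz(t,T([[277,101],[240,213]]),.056)
print("top flare tip",f(fl),np.linalg.norm(fl[0]-fl[1])," lip outer",f(lo),np.linalg.norm(lo[0]-lo[1]))
# side: lip: flare far/near corners, outer
print("side flare",f(onz(s,S([[549,85],[658,106]]),.064)),"outer",f(onz(s,S([[556,63],[664,86]]),.056)))
hb=onz(t,T([[62,157]]),0.02); print("hinge corner",f(hb), "side base hinge corners",f(onz(s,S([[489,213],[599,242]]),0)))
print("side hinge top corners",f(onz(s,S([[490,180],[600,214]]),.045)))
v=fl[0]-fl[1]; v2=lo[0]-lo[1]
for w in(v,v2): print("yaw of case x axis deg",np.degrees(np.arctan2(w[1],w[0])))
# cover free edge corners by triangulation (top view edge / side view)
def tri(a,b):
    r1=ray(t,[a])[0]; r2=ray(s,[b])[0]; A=np.c_[r1,-r2]; e1,e2=np.array(t["eye"]),np.array(s["eye"])
    k=np.linalg.lstsq(A,e2-e1,rcond=None)[0]; p,q=e1+k[0]*r1,e2+k[1]*r2; return f((p+q)/2),np.linalg.norm(p-q)*1e3
print("cover edge corners",tri(T([112,50]),S([500,83])),tri(T([82,152]),S([600,98])))
print("cover side-only z=.185",f(onz(s,S([[500,83],[600,98]]),.185)))
print("spray top",f(onz(t,T([[305,27]]),.17)),"side top",f(onz(s,[[285,140]],.17)))
E
```

```text
top flare tip [[570.4, -90.3, 64.0], [446.0, -48.0, 64.0]] 0.13144390922920401  lip outer [[562.8, -121.0, 56.0], [437.9, -81.7, 56.0]] 0.1309586181898092
side flare [[120.3, -102.2, 64.0], [-1.9, -80.8, 64.0]] outer [[107.3, -148.9, 56.0], [-15.8, -123.2, 56.0]]
hinge corner [[498.0, 118.0, 20.0]] side base hinge corners [[185.6, 42.1, 0.0], [66.7, 72.8, 0.0]]
side hinge top corners [[190.9, 34.5, 45.0], [74.6, 72.6, 45.0]]
yaw of case x axis deg -18.767745374211653
yaw of case x axis deg -17.467882941770068
cover edge corners ([403.9, 110.8, 331.4], np.float64(371.4647372114084)) ([314.9, 138.9, 337.2], np.float64(361.78633046478))
cover side-only z=.185 [[201.2, 29.4, 185.0], [99.5, 40.9, 185.0]]
spray top [[630.4, -138.8, 170.0]] side top [[626.7, -124.6, 170.0]]
```

```bash
python3 - <<'E'
from h import *
import pickle
t=pickle.load(open("top0.pkl","rb")); s=pickle.load(open("side0.pkl","rb"))
T=lambda p:np.array(p)/3.039+[270,155]
S=lambda p:(np.array(p)-[395,0])/3.039+[250,150]
f=lambda a:np.round(a*1000,1).tolist()
print("side flare",f(onz(s,S([[549,85],[658,106]]),.064)),"outer",f(onz(s,S([[556,63],[664,86]]),.056)))
print("side base hinge corners",f(onz(s,S([[489,213],[599,242]]),0)))
def tri(a,b):
    r1=ray(t,[a])[0]; r2=ray(s,[b])[0]; A=np.c_[r1,-r2]; e1,e2=np.array(t["eye"]),np.array(s["eye"])
    k=np.linalg.lstsq(A,e2-e1,rcond=None)[0]; p,q=e1+k[0]*r1,e2+k[1]*r2; return f((p+q)/2),round(np.linalg.norm(p-q)*1e3,1)
print("cover edge corners",tri(T([110,50]),S([500,83])),tri(T([82,152]),S([600,98])))
# model: case frame from lip (flare tip mid, y axis)
x=np.array([np.cos(np.radians(-18.1)),np.sin(np.radians(-18.1)),0]);y=np.array([-x[1],x[0],0])
tip=np.array([.5082,-.0692,0]); L=tip-.009*y; H=L+.1532*y
print("x",x,"y",y,"lip_edge",f(L),"hinge",f(H))
for a in(1.57,1.65,1.75):
  n=np.array([0,0,1])*np.cos(a)+y*np.sin(a); d=-y*np.cos(a)+np.array([0,0,1])*np.sin(a)
  P=[H+[0,0,.045]+d*.14+n*.005+k*x*.055 for k in(1,-1)]
  print(a,np.round((proj(t,P)-[270,155])*3.039),np.round((proj(s,P)-[250,150])*3.039+[395,0]))
P=[L+k*x*.065+m*y+[0,0,z] for m,z in((.009,.064),(-.022,.056)) for k in(1,-1)]
P+=[H+k*x*.065+.03*y for k in(1,-1)]
print("lip",np.round((proj(t,P)-[270,155])*3.039).tolist(),np.round((proj(s,P)-[250,150])*3.039+[395,0]).tolist())
E
```

```text
side flare [[566.6, -55.9, 64.0], [442.7, -34.9, 64.0]] outer [[563.4, -101.1, 56.0], [437.9, -75.9, 56.0]]
side base hinge corners [[617.8, 85.0, 0.0], [494.8, 114.3, 0.0]]
cover edge corners ([602.7, 63.1, 177.3], np.float64(2.0)) ([497.2, 89.2, 191.8], np.float64(4.3))
x [ 0.95051573 -0.31067643  0.        ] y [0.31067643 0.95051573 0.        ] lip_edge [505.4, -77.8, 0.0] hinge [553.0, 67.9, 0.0]
1.57 [[117.  44.]
 [ 82. 145.]] [[498.  72.]
 [597. 103.]]
1.65 [[107.  41.]
 [ 72. 142.]] [[493.  80.]
 [593. 111.]]
1.75 [[ 95.  37.]
 [ 59. 137.]] [[487.  90.]
 [587. 121.]]
lip [[249.0, 93.0], [211.0, 205.0], [275.0, 103.0], [237.0, 214.0], [102.0, 49.0], [64.0, 156.0]] [[549.0, 64.0], [655.0, 97.0], [560.0, 53.0], [665.0, 84.0], [484.0, 207.0], [593.0, 243.0]]
```

```bash
python3 - <<'E'
from h import *
import pickle
t=pickle.load(open("top0.pkl","rb")); s=pickle.load(open("side0.pkl","rb"))
x=np.array([np.cos(np.radians(-18.1)),np.sin(np.radians(-18.1)),0]);y=np.array([-x[1],x[0],0])
H=np.array([.553,.0679,0]);L=H-.1532*y;a=1.57;z=np.array([0,0,1.])
n=z*np.cos(a)+y*np.sin(a); d=-y*np.cos(a)+z*np.sin(a);h=H+.045*z
P=[h+d*r+n*.005+k*x*.055 for r in(.14,.01) for k in(1,-1)]+[h+d*.118+n*.013+k*x*.04 for k in(1,-1)]
P+=[L+k*x*.065+m*y+z*q for m,q in((.009,.064),(-.022,.056)) for k in(1,-1)]
C=(H+L)/2
out=[]
for c,o in((t,(275,160)),(s,(270,160))):
    g=cv2.resize(c["frame"][o[1]:o[1]+90,o[0]:o[0]+95,::-1],(399,378),interpolation=cv2.INTER_CUBIC)
    for p in proj(c,P): cv2.circle(g,tuple(int(v) for v in (p-o+.5)*4.2),2,(0,0,255),-1)
    out.append(g)
cv2.imwrite("pics/ov.png",np.hstack(out))
E
```

```text
(no output)
```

View pics/ov.png

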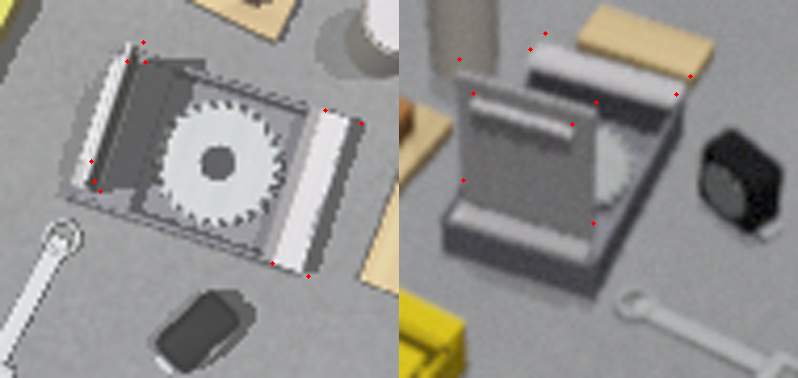

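```bash
python3 - <<'E'
from h import *
import pickle
t=pickle.load(open("top0.pkl","rb")); s=pickle.load(open("side0.pkl","rb"))
for n,c in(("t",t),("s",s)):
    print(n,"tcp,base",proj(c,[[.153,.657,.231],[0,0,0]]).round().tolist())
    hsv=cv2.cvtColor(c["frame"],cv2.COLOR_RGB2HSV)
    o=(362,196) if n=="t" else(308,158); w,h=26,40
    m=np.zeros(hsv.shape[:2],np.uint8); m[o[1]:o[1]+h,o[0]:o[0]+40]=1
    m&=((abs(hsv[...,0].astype(int)-19)<6)&(hsv[...,1]>60)).astype(np.uint8)
    ys,xs=np.nonzero(m); r=cv2.minAreaRect(np.c_[xs,ys].astype(np.float32)); b=cv2.boxPoints(r)
    print("offcut",onz(c,[[xs.mean(),ys.mean()]],.018).round(4),len(xs),onz(c,b,.018).round(3)[:,:2].tolist())
    y=((abs(hsv[...,0].astype(int)-28)<5)&(hsv[...,1]>150)).astype(np.uint8)
    if n=="s": y[:,:200]=0; y[:200]=0; y[:,300:]=0
    ys,xs=np.nonzero(y); print("yellow",onz(c,[[xs.mean(),ys.mean()]],.05).round(3),cv2.minAreaRect(np.c_[xs,ys].astype(np.float32)))
E
```

```text
t tcp,base [[101.0, 317.0], [322.0, 354.0]]
offcut [[ 0.4785 -0.1644  0.018 ]] 442 [[0.436, -0.123], [0.538, -0.16], [0.521, -0.206], [0.419, -0.168]]
yellow [[nan nan nan]] ((0.0, 0.0), (0.0, 0.0), 0.0)
s tcp,base [[452.0, 359.0], [465.0, 215.0]]
offcut [[ 0.4766 -0.1535  0.018 ]] 322 [[0.535, -0.145], [0.527, -0.204], [0.418, -0.161], [0.429, -0.104]]
yellow [[0.682 0.276 0.05 ]] ((250.10777282714844, 255.09075927734375), (44.00252914428711, 71.57959747314453), 40.10091018676758)<stdin>:14: RuntimeWarning: Mean of empty slice.
  ret = ret.dtype.type(ret / rcount)
```

```bash
cat >> h.py <<'E'
X=np.array([np.cos(np.radians(-18.1)),np.sin(np.radians(-18.1)),0]);Y=np.array([-X[1],X[0],0]);Z=np.array([0,0,1.])
H=np.array([.553,.0679,0])
def case(p): d=np.array(p)-H; return np.array([d@X,d@Y,p[2]])
def st():
    s=readout.get_state(); M=R.from_quat(s["tcp_rot"]).as_matrix()
    print("t",round(s["time"],2),"tcp case mm",(case(s["eef_pos"])*1e3).round(1),"F case",np.round([s["contact_force"]@v for v in(X,Y,Z)],1),"open",round(s["opening"],2))
    return s,M
def to(c):  # tool-frame shift (cm) to case coords c (m)
    s,M=st(); g=H+c[0]*X+c[1]*Y+np.array([0,0,c[2]])
    print("tool shift cm",(M.T@(g-s["eef_pos"])*100).round(2),"dir case of tool axes",np.round([[M[:,i]@v for v in(X,Y,Z)] for i in range(3)],3).tolist(),"world goal",g.round(3))
E
python3 -c "
from h import *
to([0,.13,.231])
s,M=st()
print(M.round(3))
for a in (M[:,1],M[:,2]): print('angle case',np.degrees(np.arctan2(a@Y,a@X)))"
```

```text
t 0.1 tcp case mm [-563.3  435.5  230. ] F case [-0.2 -1.6 -0.5] open 1.0
tool shift cm [-4.000e-02 -3.533e+01  5.346e+01] dir case of tool axes [[-0.0, -0.002, -1.0], [-0.087, 0.996, -0.002], [0.996, 0.087, -0.0]] world goal [0.593 0.191 0.231]
t 0.1 tcp case mm [-563.3  435.5  230. ] F case [-0.2 -1.6 -0.5] open 1.0
[[-0.001  0.227  0.974]
 [-0.002  0.974 -0.227]
 [-1.    -0.002 -0.   ]]
angle case 94.99085873857199
angle case 4.990812591307915
```

>>> drive_tool(
  steps=[
    [0,-2.0,3.5,5,0],
    [0,-2.17,4,0,0],
    [0,-2.17,4,0,0],
    [0,-2.17,4,0,0],
    [0,-2.17,4,0,0],
    [0,-2.17,4,0,0],
    [0,-2.17,4,0,0],
    [0,-2.17,4,0,0],
    [0,-2.17,4,0,0],
    [0,-2.17,4,0,0],
  ],
  force=40,
)

```text
time: 1.1
eef_pos: [0.4648, 0.3308, 0.2309]
tcp_rot: [0.111, 0.698, -0.111, 0.698]
contact_force: [0.3, 0.6, -0.1]
opening: -0.002
```

```bash
python3 -c "
from h import *
to([0,.13,.231])"
```

```text
t 1.1 tcp case mm [-165.5  222.5  230.9] F case [ 0.1  0.7 -0.1] open -0.0
tool shift cm [-1.000e-02 -9.250e+00  1.655e+01] dir case of tool axes [[-0.001, -0.0, -1.0], [0.0, 1.0, -0.0], [1.0, -0.0, -0.001]] world goal [0.593 0.191 0.231]
```

>>> drive_tool(
  steps=[
    [0,-2.2,4,0,0],
    [0,-2.2,4,0,0],
    [0,-2.2,4,0,0],
    [0,-2.2,4,0,0],
    [3,-0.4,0.5,0,0],
    [3,0,0,0,0],
    [3,0,0,0,0],
    [0,0,0,0,0],
    [0,0,0,0,0],
  ],
)

```text
time: 2.0
eef_pos: [0.5919, 0.1937, 0.1409]
tcp_rot: [0.111, 0.699, -0.111, 0.698]
contact_force: [0.6, -0.3, 0.6]
opening: -0.001
```

```bash
python3 - <<'E'
from h import *
s,M=st()
out=[]
for n,o in(("top",(240,140)),("side",(240,110))):
    c=read_camera(n); g=cv2.resize(c["frame"][o[1]:o[1]+120,o[0]:o[0]+125,::-1],(400,384),interpolation=cv2.INTER_CUBIC)
    P=[s["eef_pos"],H+.045*Z,H+.045*Z+.055*X,H+.045*Z-.055*X]
    for p in proj(c,P): cv2.circle(g,tuple(int(v) for v in (p-o+.5)*3.2),2,(0,0,255),-1)
    out.append(g)
cv2.imwrite("pics/a1.png",np.hstack(out))
E
```

```text
t 2.0 tcp case mm [ -2.1 131.7 140.9] F case [ 0.7 -0.1  0.6] open -0.0
```

View pics/a1.png

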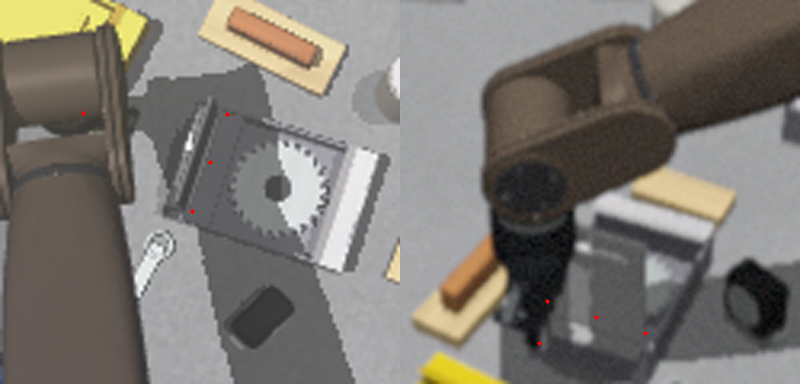

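>>> drive_tool(
  steps=[
    [0,-4,0.2,0,0],
    [0,-3.5,0,0,0],
    [0,-1.5,0,0,0],
    [0,-1.2,0,0,0],
    [0,-1.0,0,0,0],
    [0.1,-1.2,0,0,0],
    [0.1,-1.3,0,0,0],
  ],
)

```text
time: 2.8
eef_pos: [0.5518, 0.0628, 0.1395]
tcp_rot: [0.111, 0.698, -0.111, 0.699]
contact_force: [1.5, 0.8, -1.2]
opening: 0.003
```

```bash
python3 -c "
from h import *
st()"
```

```text
t 2.8 tcp case mm [  0.5  -5.2 139.5] F case [ 1.2  1.2 -1.2] open 0.0
```

>>> drive_tool(
  steps=[
    [0.4,-1.2,0,0,0],
    [0.5,-1.15,0,0,0],
    [0.7,-1.0,0,0,0],
    [0.7,-1.0,0,0,0],
    [0.95,-0.8,0,0,0],
    [0.95,-0.8,0,0,0],
  ],
)

```text
time: 3.4
eef_pos: [0.533, 0.0057, 0.0966]
tcp_rot: [0.111, 0.698, -0.111, 0.698]
contact_force: [1.5, 1.9, 1.6]
opening: 0.002
```

```bash
python3 - <<'E'
from h import *
s,M=st()
out=[]
for n,o in(("top",(240,140)),("side",(240,110))):
    c=read_camera(n); g=cv2.resize(c["frame"][o[1]:o[1]+120,o[0]:o[0]+125,::-1],(400,384),interpolation=cv2.INTER_CUBIC)
    for p in proj(c,[s["eef_pos"]]): cv2.circle(g,tuple(int(v) for v in (p-o+.5)*3.2),2,(0,0,255),-1)
    out.append(g)
cv2.imwrite("pics/a2.png",cv2.convertScaleAbs(np.hstack(out),alpha=1.5,beta=10))
E
```

```text
t 3.4 tcp case mm [  0.3 -65.3  96.6] F case [0.9 2.3 1.6] open 0.0
```

View pics/a2.png

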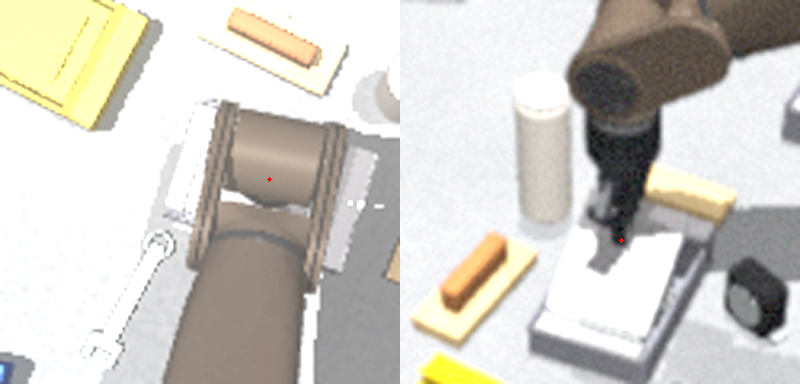

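The cover is about 60° over. The fingertip at (620,240) in the side crop is on its outer face, in front of the rib. I'll press it on down.

>>> drive_tool(
  steps=[
    [1.1,-0.6,0,0,0],
    [1.1,-0.5,0,0,0],
    [0.8,-0.2,0,0,0],
    [0.7,-0.2,0,0,0],
    [0.5,0,0,0,0],
    [0.4,0,0,0,0],
    [0,0,0,0,0],
  ],
)

```text
time: 4.2
eef_pos: [0.5281, -0.0081, 0.0507]
tcp_rot: [0.111, 0.699, -0.111, 0.698]
contact_force: [0.4, -0.1, 1.1]
opening: 0.0
```

```bash
python3 -c "
from h import *
st()"
```

```text
t 4.2 tcp case mm [ -0.1 -79.9  50.7] F case [0.5 0.  1.1] open 0.0
```

>>> drive_tool(
  steps=[
    [0.1,0,0,0,0],
    [0.1,0,0,0,0],
    [0,0,0,0,0],
  ],
)

```text
time: 4.5
eef_pos: [0.5283, -0.008, 0.0497]
tcp_rot: [0.111, 0.699, -0.111, 0.698]
contact_force: [-2.4, -2.0, 4.8]
opening: -0.0
```

```bash
python3 -c "
from h import *
st()"
```

```text
t 4.5 tcp case mm [  0.1 -79.8  49.7] F case [-1.6 -2.7  4.8] open -0.0
```

>>> drive_tool(
  steps=[
    [0.1,-0.4,0,0,0],
    [0,-0.4,0,0,0],
    [0,-0.4,0,0,0],
    [0,-0.4,0,0,0],
    [0,-0.2,0,0,0],
    [0,0,0,0,0],
  ],
)

```text
time: 5.1
eef_pos: [0.5244, -0.0238, 0.0496]
tcp_rot: [0.113, 0.697, -0.111, 0.7]
contact_force: [1.4, 4.3, 4.4]
opening: -0.001
```

```bash
python3 -c "
from h import *
st()"
```

```text
t 5.1 tcp case mm [  1.3 -96.1  49.6] F case [0.  4.5 4.4] open -0.0
```

>>> drive_tool(
  steps=[
    [0.1,-0.2,0,0,0],
    [0,-0.2,0,0,0],
    [0,-0.2,0,0,0],
    [0,-0.2,0,0,0],
    [0,0,0,0,0],
  ],
)

```text
time: 5.6
eef_pos: [0.5223, -0.0312, 0.0492]
tcp_rot: [0.113, 0.697, -0.11, 0.7]
contact_force: [0.3, 5.3, 7.8]
opening: 0.001
```

```bash
python3 -c "
from h import *
st()"
```

```text
t 5.6 tcp case mm [   1.6 -103.8   49.2] F case [-1.4  5.1  7.8] open 0.0
```

>>> drive_tool(
  steps=[
    [0,-0.25,0,0,0],
    [0,-0.25,0,0,0],
    [0,-0.25,0,0,0],
    [0,-0.25,0,0,0],
    [0,0,0,0,0],
  ],
)

```text
time: 6.1
eef_pos: [0.5193, -0.0409, 0.0493]
tcp_rot: [0.113, 0.697, -0.111, 0.7]
contact_force: [0.5, 5.1, 8.4]
opening: -0.0
```

```bash
python3 - <<'E'
from h import *
s,M=st()
o=(270,140); c=read_camera("side"); g=cv2.resize(c["frame"][o[1]:o[1]+80,o[0]:o[0]+100,::-1],(750,600),interpolation=cv2.INTER_CUBIC)
cv2.imwrite("pics/a3.png",cv2.convertScaleAbs(g,alpha=1.2))
E
```

```text
t 6.1 tcp case mm [   1.8 -113.9   49.3] F case [-1.1  5.   8.4] open -0.0
```

View pics/a3.png

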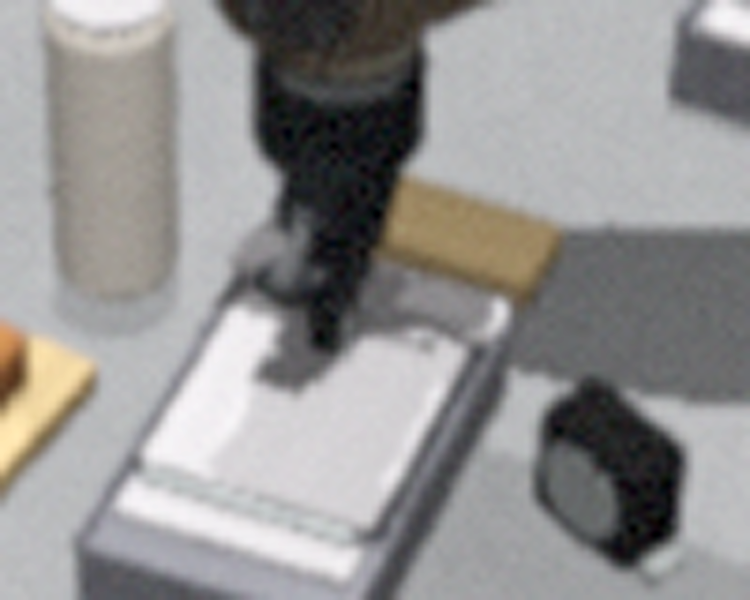

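The cover lies flat, and a gap has opened at its hinge side, around (250,500), so the runner is moving. I'll keep pushing until it reaches the stop.

>>> drive_tool(
  steps=[
    [0,-0.25,0,0,0],
    [0,-0.25,0,0,0],
    [0,-0.2,0,0,0],
    [0,0,0,0,0],
  ],
)

```text
time: 6.55
eef_pos: [0.5187, -0.0424, 0.0492]
tcp_rot: [0.119, 0.695, -0.108, 0.701]
contact_force: [8.2, 23.5, 6.3]
opening: -0.004
```

```bash
python3 -c "
from h import *
st()"
```

```text
t 6.55 tcp case mm [   1.6 -115.5   49.2] F case [ 0.5 24.9  6.3] open -0.0
```

>>> drive_tool(
  steps=[
    [0,0.4,0,0,0],
    [0,0,0,0,0],
  ],
)

```text
time: 6.75
eef_pos: [0.519, -0.0418, 0.0492]
tcp_rot: [0.114, 0.696, -0.11, 0.7]
contact_force: [4.2, 10.5, 8.0]
opening: -0.0
```

```bash
python3 - <<'E'
from h import *
s,M=st()
o=(270,155); c=read_camera("side"); k=9; g=cv2.resize(c["frame"][o[1]:o[1]+65,o[0]:o[0]+85,::-1],None,fx=k,fy=k,interpolation=cv2.INTER_CUBIC)
# marks for runner=0 (red) and 0.022 (blue): hinge line, rib top ends, free edge corners
for r,col in((0,(0,0,255)),(.022,(255,0,0))):
    P=[H-Y*(r+d)+Z*z+w*X*q for d,z,q in((0,.05,.055),(.118,.058,.04),(.14,.05,.055)) for w in(1,-1)]
    for p in proj(c,P): cv2.circle(g,tuple(int(v) for v in (p-o+.5)*k),3,col,-1)
cv2.imwrite("pics/a4.png",g)
E
```

```text
t 6.75 tcp case mm [   1.7 -114.8   49.2] F case [ 0.8 11.3  8. ] open -0.0
```

View pics/a4.png

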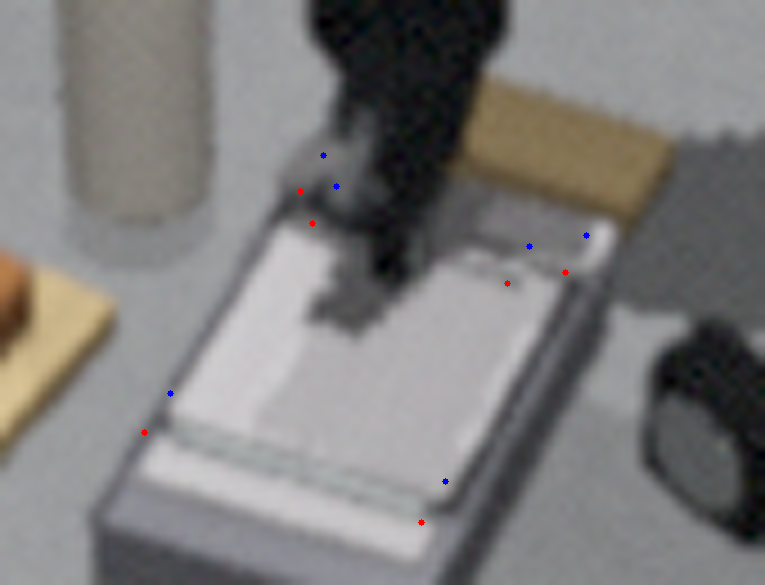

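```bash
python3 - <<'E'
from h import *
o=np.array((270,155)); c=read_camera("side"); k=9
m=lambda p,z:case(onz(c,[np.array(p)/k+o-.5],z)[0])[:2].__mul__(1e3).round(1)
for n,p,z in(("plate L",(170,425),.05),("plate R",(440,510),.05),("ledge in L",(160,440),.045),("ledge in R",(430,520),.045),("ledge out L",(135,470),.045),("ledge out R",(420,560),.045),("end L",(95,515),.045),("rib R",(522,282),.058),("lip right outer",(625,222),.056),("flare right",(590,278),.064)): print(n,m(p,z))
g=c["frame"][:,:,::-1]
# profiles along case y at x=+-30mm, z=.05
for x in(-.045,-.03,.03):
    ys=np.arange(.045,-.20,-.003); p=proj(c,[H+x*X+y*Y+.05*Z for y in ys]).astype(np.float32)
    v=cv2.remap(cv2.cvtColor(g,cv2.COLOR_BGR2GRAY),p[:,0].reshape(1,-1),p[:,1].reshape(1,-1),1)[0]
    print(x,list(zip((ys*1e3).round().astype(int).tolist(),v.tolist())))
E
```

```text
plate L [48.2 -7.2]
plate R [-58.7  -8.5]
ledge in L [50.4 -3.1]
ledge in R [-55.6  -6.7]
ledge out L [52.4 14.1]
ledge out R [-59.8  12.5]
end L [56.1 40. ]
rib R [ -44.6 -121. ]
lip right outer [ -67.7 -169. ]
flare right [ -69.2 -127.7]
-0.045 [(45, 108), (42, 129), (39, 143), (36, 145), (33, 145), (30, 143), (27, 139), (24, 137), (21, 142), (18, 164), (15, 187), (12, 196), (9, 197), (6, 194), (3, 184), (0, 171), (-3, 160), (-6, 164), (-9, 165), (-12, 157), (-15, 162), (-18, 170), (-21, 173), (-24, 175), (-27, 174), (-30, 174), (-33, 173), (-36, 174), (-39, 175), (-42, 174), (-45, 174), (-48, 175), (-51, 174), (-54, 174), (-57, 175), (-60, 175), (-63, 176), (-66, 174), (-69, 174), (-72, 172), (-75, 174), (-78, 174), (-81, 174), (-84, 174), (-87, 174), (-90, 174), (-93, 174), (-96, 174), (-99, 174), (-102, 174), (-105, 174), (-108, 172), (-111, 173), (-114, 173), (-117, 173), (-120, 171), (-123, 169), (-126, 167), (-129, 165), (-132, 158), (-135, 145), (-138, 129), (-141, 125), (-144, 131), (-147, 126), (-150, 120), (-153, 118), (-156, 116), (-159, 117), (-162, 118), (-165, 113), (
[... 1406 characters left out ...]
-27, 201), (-30, 202), (-33, 201), (-36, 201), (-39, 201), (-42, 199), (-45, 200), (-48, 201), (-51, 199), (-54, 199), (-57, 199), (-60, 199), (-63, 199), (-66, 199), (-69, 199), (-72, 197), (-75, 194), (-78, 193), (-81, 193), (-84, 194), (-87, 187), (-90, 183), (-93, 185), (-96, 188), (-99, 187), (-102, 185), (-105, 176), (-108, 170), (-111, 166), (-114, 145), (-117, 124), (-120, 105), (-123, 88), (-126, 64), (-129, 47), (-132, 36), (-135, 36), (-138, 45), (-141, 47), (-144, 46), (-147, 52), (-150, 59), (-153, 62), (-156, 57), (-159, 44), (-162, 32), (-165, 23), (-168, 19), (-171, 12), (-174, 16), (-177, 16), (-180, 18), (-183, 21), (-186, 15), (-189, 5), (-192, 16), (-195, 25), (-198, 26)]
```

```bash
python3 - <<'E'
from h import *
import pickle
o=np.array((282,162)); k=8; out=[]
for c in(pickle.load(open("top0.pkl","rb")),read_camera("top")):
    g=cv2.resize(c["frame"][o[1]:o[1]+60,o[0]:o[0]+50,::-1],None,fx=k,fy=k,interpolation=cv2.INTER_CUBIC)
    for y,z,col in((0,.05,(0,0,255)),(-.022,.05,(255,0,0)),(.025,.045,(0,255,0))):
        for p in proj(c,[H+y*Y+Z*z+w*X for w in(.055,-.055)]): cv2.circle(g,tuple(int(v) for v in (p-o+.5)*k),3,col,-1)
    out.append(g)
cv2.imwrite("pics/a5.png",np.hstack(out))
E
```

View pics/a5.png

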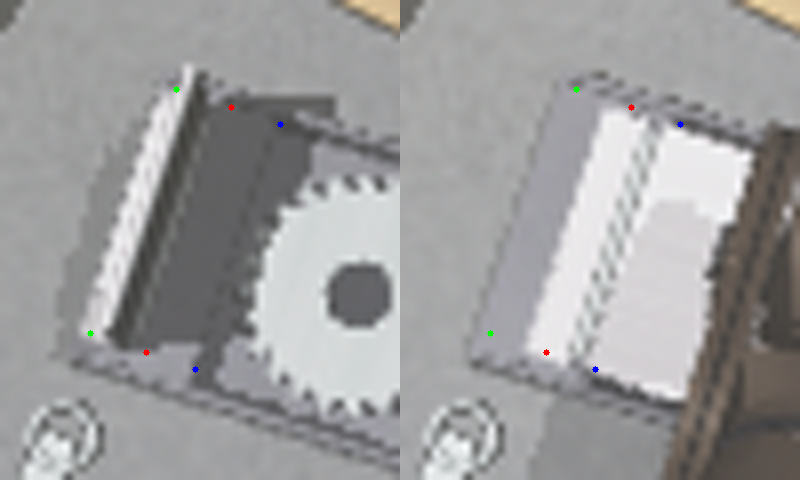

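```bash
python3 - <<'E'
from h import *
import pickle
ys=np.arange(.045,-.06,-.0025)
for n,c in(("old",pickle.load(open("top0.pkl","rb"))),("new",read_camera("top"))):
  for x in(.02,-.02):
    v=[]
    for dx in np.arange(-.015,.016,.003):
      p=proj(c,[H+(x+dx)*X+y*Y+.05*Z for y in ys]).astype(np.float32)
      v.append(cv2.remap(c["frame"].mean(2).astype(np.float32),p[:,:1].T.copy(),p[:,1:].T.copy(),1)[0])
    print(n,x,[(round(float(y*1e3),1),int(a)) for y,a in zip(ys,np.mean(v,0))])
E
```

```text
old 0.02 [(45.0, 154), (42.5, 148), (40.0, 145), (37.5, 140), (35.0, 141), (32.5, 150), (30.0, 186), (27.5, 225), (25.0, 222), (22.5, 216), (20.0, 186), (17.5, 113), (15.0, 76), (12.5, 74), (10.0, 86), (7.5, 102), (5.0, 99), (2.5, 96), (-0.0, 96), (-2.5, 97), (-5.0, 96), (-7.5, 96), (-10.0, 97), (-12.5, 96), (-15.0, 96), (-17.5, 95), (-20.0, 91), (-22.5, 94), (-25.0, 97), (-27.5, 99), (-30.0, 102), (-32.5, 111), (-35.0, 143), (-37.5, 171), (-40.0, 191), (-42.5, 201), (-45.0, 197), (-47.5, 198), (-50.0, 204), (-52.5, 212), (-55.0, 213), (-57.5, 213)]
old -0.02 [(45.0, 156), (42.5, 144), (40.0, 139), (37.5, 138), (35.0, 138), (32.5, 144), (30.0, 171), (27.5, 216), (25.0, 222), (22.5, 217), (20.0, 201), (17.5, 130), (15.0, 80), (12.5, 73), (10.0, 81), (7.5, 101), (5.0, 101), (2.5, 96), (-0.0, 97), (-2.5, 97), (-5.0, 97), (-7.5, 97), (-10.0, 97), (-12.5, 97), (-15.0, 97), (-17.5, 96), (-20.0, 92), (-22.5, 93), (-25.0, 96), (-27.5, 97), (-30.0, 101), (-32.5, 109), (-35.0, 138), (-37.5, 182), (-40.0, 196), (-42.5, 211), (-45.0, 214), (-47.5, 212), (-50.0, 213), (-52.5, 215), (-55.0, 215), 
[... 460 characters left out ...]
 (-37.5, 219), (-40.0, 221), (-42.5, 222), (-45.0, 221), (-47.5, 222), (-50.0, 220), (-52.5, 195), (-55.0, 146), (-57.5, 103)]
new -0.02 [(45.0, 168), (42.5, 168), (40.0, 168), (37.5, 166), (35.0, 161), (32.5, 152), (30.0, 158), (27.5, 163), (25.0, 163), (22.5, 163), (20.0, 162), (17.5, 163), (15.0, 163), (12.5, 167), (10.0, 191), (7.5, 220), (5.0, 231), (2.5, 232), (-0.0, 232), (-2.5, 231), (-5.0, 230), (-7.5, 214), (-10.0, 197), (-12.5, 204), (-15.0, 185), (-17.5, 201), (-20.0, 213), (-22.5, 213), (-25.0, 213), (-27.5, 212), (-30.0, 212), (-32.5, 212), (-35.0, 212), (-37.5, 212), (-40.0, 212), (-42.5, 212), (-45.0, 212), (-47.5, 212), (-50.0, 211), (-52.5, 210), (-55.0, 206), (-57.5, 183)]
```

A hard stop showed as 25 N with no travel. In the top view the carrier strip moved from 30 mm to 10 mm, which is about 20–22 mm. I'll give one more firm push to confirm it, ease off, and lift away.

>>> drive_tool(
  steps=[
    [0,-0.25,0,0,0],
    [0,-0.25,0,0,0],
    [0,0,0,0,0],
    [0,0,0,0,0],
  ],
)

```text
time: 7.35
eef_pos: [0.5186, -0.0426, 0.0492]
tcp_rot: [0.119, 0.695, -0.108, 0.701]
contact_force: [9.4, 25.4, 6.0]
opening: -0.001
```

```bash
python3 -c "
from h import *
st()"
```

```text
t 7.35 tcp case mm [   1.6 -115.7   49.2] F case [ 1.1 27.1  6. ] open -0.0
```

>>> drive_tool(
  steps=[
    [0,0.4,0,0,0],
    [0,0.3,0,0,0],
    [-0.3,0,0,0,0],
    [-0.5,0.1,0,0,0],
    [-1.5,0,0,0,0],
    [-3,0,0,0,0],
    [-4,0,0,0,0],
    [-4,0,0,0,0],
    [-4,0,0,0,0],
    [0,0,0,0,0],
  ],
)

```text
time: 8.35
eef_pos: [0.5204, -0.043, 0.227]
tcp_rot: [0.111, 0.694, -0.112, 0.703]
contact_force: [0.5, -0.3, 0.6]
opening: 0.003
```

>>> drive_tool(
  steps=[
    [0,4,0,0,0],
    [0,4,0,0,0],
    [0,4,0,0,0],
    [0,4,0,0,0],
    [0,4,-2,0,0],
    [0,4,-2,0,0],
    [0,4,-2,0,0],
    [0,4,-2,0,0],
    [0,0,0,0,0],
  ],
)

```text
time: 9.25
eef_pos: [0.5385, 0.2912, 0.2187]
tcp_rot: [0.11, 0.7, -0.109, 0.698]
contact_force: [0.1, 0.4, -0.3]
opening: -0.001
```

```bash
python3 - <<'E'
from h import *
s,M=st()
out=[]
for n,o in(("top",(270,145)),("side",(250,130))):
    c=read_camera(n); out.append(cv2.resize(c["frame"][o[1]:o[1]+110,o[0]:o[0]+110,::-1],(400,400),interpolation=cv2.INTER_CUBIC))
cv2.imwrite("pics/a6.png",np.hstack(out))
E
```

```text
t 9.25 tcp case mm [-83.2 207.7 218.7] F case [-0.   0.4 -0.3] open -0.0
```

View pics/a6.png

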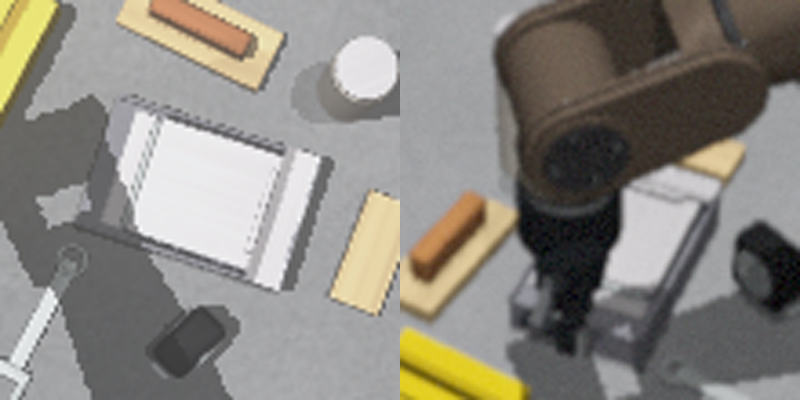

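The top view shows the cover flat. The rib, at about (265,210), sits right against the lip, and the bystanders look undisturbed. The arm is clear.

```bash
python3 -c "
from h import *
st(); print(sign_off())"
```

```text
t 9.35 tcp case mm [-80.9 204.6 218.7] F case [ 0.   0.1 -0.8] open 0.0
the job is handed in; nothing more can be done
None
```

The small grey case is shut. With the shut fingertips I pushed the cover over and pressed it flat with about 5–8 N. I then pushed it by its rib until it hit a hard stop: about 27 N with no further travel. After easing off and lifting clear, I handed the job in at 9.35 s of the 42 s allowed.

**Last checks:** After release, the final picture showed the cover lying flat with its rib right against the lip. The bystanders near the case looked unmoved, and the contact force was about zero.

**Disagreements:**
- **Side camera:** it was off from the top view by up to about 10 mm near the case, so I relied on the top view.
- **Hinge position:** my first estimate was probably about 6 mm off along the case's length.
- **Runner travel:** it measured about 20 mm (±1.5) in the pictures, against 22 mm nominal. I judged it fully home from the hard stop and from where the rib sits.

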